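# Aim the treatment lamp at the pot and rehearse a dip

### The arm

A 6-joint arm with a two-finger parallel gripper is mounted at the origin on the work surface. World frame = base frame: x ahead of the robot, y to its left, z up, the work surface at z = 0. Lengths are in m, angles in rad, forces in N, time in s.
With the tool pointing down it reaches from about 0.35 to 0.725 m from the base axis. Payload 6 kg.
Tool frame: the origin (TCP) lies where the fingers leave the gripper's body, on its centre line; the fingertips stand 73 mm ahead of it and the grasp point (between the pads) lies 54 mm ahead of it; z points along the fingers, y is the line along which they close (so a half turn about z gives the same grasp; the last joint's range is limited). The gripper opens to 85 mm and grips with 20 to 120 N. Pads are 22 mm wide; open, the fingers measure 114 mm over their backs; the gripper's body (76 mm by 85 mm) begins 54 mm behind the grasp point. The pads swing forward as they close: fully open they stand 13 mm farther back than shut.
Start: joints at [1.496, 0.04, 0.085, 0, -1.615, -0.334], TCP at [0.238, 0.551, 0.304] pointing down, gripper open.
Joint ranges: [-2.56, 2.56], [-1.29, 2.01], [-1.08, 1.49], [-3.29, 1.98], [-2.81, -0.18], [-2.99, 2.99]. Speed limits (rad/s): [2.57, 2.57, 3.01, 3.14, 3.14, 3.14].

### API

Orientations are given as a unit quaternion [x, y, z, w].
In Python, from plant import manip gives the robot as it stands.
- The arm moves only by the tool play_rows, never from a script. Its arguments are lists of equal length, an entry for each row: "translation": the shift along the world's x, y, z normalised to -1 to 1, where 1 is 0.4 m, a list of three; "rotation": the turn, a rotation vector about the world's x, y, z normalised to -1 to 1, where 1 is 2 rad, a list of three; "fingers": the opening, from 0 (shut) to 1 (fully open). In form: {"translation": [[tx, ty, tz], ...], "rotation": [[wx, wy, wz], ...], "fingers": [fingers, ...]}. A call has 1 to 20 rows; each row shifts and turns the commanded pose from where the row before left it; what a row does not reach is not made up. A row lasts 1/12 s, in which the tool goes at most 41.7 mm and 7.16 degrees, less where a joint would pass 70% of its speed; a pose out of reach is approached as far as the arm can. A call with a number of a shift or a turn outside -1 to 1 is refused whole. A call with a gripper value outside its range is refused whole. The fingers move at their own pace and stop on an object; the grip force is fixed at half the most. Time passes only in rows, so rows that do not move let the fingers close. It gives the time, the measured TCP pose, the force, the opening and the grip force at its end, in the units of the state.
- manip.sense(): the state, without advancing time (a new reading comes with each control period).
- manip.grab_frame(name): name is "side" or "top"; returns a dict with "image" (400x640x3 uint8, red, green, blue), "intrinsics" (3x3 intrinsics, pixels), "position" and "rotation" of the camera in the world. Camera axes: x right, y up, looking along -z (the intrinsics and any distortion apply to the point x, -y, -z); pixel columns grow to the right and rows downward; lengths in m; the calibration is good to about 2 mm. A picture is of the moment at which its call begins. There is no depth.
- manip.hand_in(): hands the job in; it is judged then, once.
The state is a dict: "time": time; "joint_positions": joint angles; "dq": joint speeds; "effort": joint torques, N m; "tool_pos": TCP position; "orientation": TCP orientation; "wrist_force": force on the tool from outside, world axes, zero at the start; "ft_torque": the same for the moment, N m; "opening": finger opening in m; "grasp_force": force on a finger pad.
Only numpy, scipy, OpenCV 4.12 (cv2) and the standard library are available. Lean on these libraries where they do the work, as an engineer would, in place of code of your own. Each camera call takes 0.05 s, during which the arm holds its last target. There are 200 camera calls.

### The job

Turn and tilt the lamp head so that it points straight at the middle of the open pot's mouth. Then take the spatula from its rest, dip the end of its blade well below the pot's rim, and lay it back flat across both bars of the rest. Leave the pot and everything else where they stand, with the lamp still pointing at the pot.

Things in the scene. Friction and masses are not known exactly. Their poses are not given: they have to be found in the camera images.
- lamp_face (a point): Centre of the lamp head, a white LED panel 160 wide, 100 high, 22 thick, in an aluminium fork (arms 85-95 either side) on a fixed grey foot 150 x 130 x 18. It is on both the upright swivel axis and the level tilt axis, 170 above the table, and stays put as the head turns. Axes of the head: -x is where the light points (square to the lit face), y along the width (tilt axis), z up the panel.
- lamp_grip (a point): Where to take the lamp head: on the black rubber tab that stands on the middle of the panel's top edge. Tab 16 thick (head x), 36 wide (head y), rising from 50 to 91 above the panel's centre; this point is 75 above the panel's centre along head z. Axes as lamp_face.
- lamp_swivel (a joint): Turn of the fork and head about the upright axis, rad, range -1.5 to 1.5, positive counter-clockwise seen from above; at 0 the head faces the foot's front (roughly towards the robot). Stiff: stays where it is left; takes about 0.08 N m.
- lamp_head (a joint): Tilt of the head in the fork, rad, range -0.5 to 1.1; 0 = panel upright, positive = face tipped down (tab moves towards the lit side), negative = face up. Stiff: stays where it is left; takes about 0.1 N m.
- pot: Open white ceramic pot, loose, rim radius 40, wall 4, height 50. Origin at the centre of its underside, z up.
- pot_rim (a point): Centre of the pot's mouth, 50 above its underside.
- spatula: Spatula 210 long, about 60 g, lying face up on the rest. White plastic handle 14 wide, 12 high from x = -75 to 65; flat steel blade 4 thick from x = 60 to 135, 12 wide, 20 wide at the last 40. Origin on the underside of the handle near the balance point, at the middle between the rest's bars; x towards the blade tip, z up. Grip it at the origin, across y.
- spatula_tip (a point): End of the spatula's blade, 135 from the spatula's origin along its x.
- rest: Steel tool rest, fixed. Base plate 130 x 70 x 6, two bars across it at x = -50 and x = 50 (10 thick, tops 28 above the table) with stops 12 high at their ends, 58 apart inside. Origin at the centre of its underside, x along the lying spatula.
- jar: Bystander: closed white jar with a lid, radius 32, height 85. It and the pot swap places from start to start. Origin at the centre of its underside.
- tub: Bystander: low closed glass jar, radius 34, height 50. Origin under its centre.
- bottle1: Bystander: clear capped bottle, radius 30, height 170. Origin under its centre.
- bottle2: Bystander: clear capped bottle with a paper label, radius 30, height 170. Origin under its centre.
- bowl: Bystander: steel bowl, radius 60, height 45. Origin under its centre.
- comb: Bystander: small brush with a white handle, 140 long, lying between the pot and the jar. Origin under its middle.
There are look-alikes about, which are no part of the job. Leave any black look-alike of the spatula alone. What is shaped like the rest but orange is not meant.

How it is judged:
By the outcome, as a careful person would: the job done as asked, in the order asked, and still so for the second after the job is handed in, with the robot touching nothing.
It also fails if it takes over 72 s, if anything falls off the work surface, if the arm or the gripper's body presses on something with over 40 N, if the wrist force passes 120 N, or if a joint passes its speed limit or range.

## Working session

There is one attempt and no reset: what is moved stays moved. The work goes in short steps, Python scripts to look and compute and a tool call to move; the robot and the scene stay as the last step left them, time stands still between calls to the robot, and variables do not carry over. Pictures are saved under pics/ and viewed, at most 10 in all, crops included, and the job is handed in when it is done.

Besides the shell and the picture viewer there is one more tool, called by a JSON object that holds its "method" and its "body", one argument or row to a line. play_rows: Moves the arm, as the interface text tells. Its arguments: {"type":"object","properties":{"translation":{"type":"array"},"rotation":{"type":"array"},"fingers":{"type":"array"}},"required":["translation","rotation","fingers"]}

```bash
mkdir -p pics
cat > h.py <<'E'
import numpy as np, cv2, pickle
from plant import manip
def grab(n,save=None):
    f=manip.grab_frame(n)
    if save: cv2.imwrite(save,cv2.cvtColor(f["image"],cv2.COLOR_RGB2BGR))
    pickle.dump(f,open(f'{n}.pkl','wb')); return f
def load(n): return pickle.load(open(f'{n}.pkl','rb'))
def ray(f,u,v):
    K=np.array(f["intrinsics"]); d=np.linalg.inv(K)@[u,v,1.]; d=d*[1,-1,-1]
    return np.array(f["position"]),np.array(f["rotation"])@d
def onz(f,u,v,z):
    p,d=ray(f,u,v); return p+d*(z-p[2])/d[2]
def proj(f,P):
    R=np.array(f["rotation"]); c=R.T@(np.array(P)-f["position"]); c=c*[1,-1,-1]
    q=np.array(f["intrinsics"])@c; return q[:2]/q[2]
def tri(f1,p1,f2,p2):
    a,d=ray(f1,*p1); b,e=ray(f2,*p2)
    s=np.linalg.lstsq(np.stack([d,-e],1),b-a,rcond=None)[0]
    A=a+s[0]*d;B=b+s[1]*e; return (A+B)/2,np.linalg.norm(A-B)
E
python3 - <<'E'
from h import *
for n in("top","side"):
    f=grab(n,f"pics/{n}0.png"); print({k:np.round(v,3).tolist() if k!='image' else 0 for k,v in f.items() if k in("intrinsics","position","rotation")},f.keys())
print(manip.sense())
E
```

```text
{'intrinsics': [[367.826, 0.0, 320.384], [0.0, 367.826, 194.362], [0.0, 0.0, 1.0]], 'position': [0.394, 0.01, 1.147], 'rotation': [-0.056, 0.057, 0.705, -0.704]} dict_keys(['image', 'intrinsics', 'position', 'rotation'])
{'intrinsics': [[512.242, 0.0, 321.924], [0.0, 512.242, 192.666], [0.0, 0.0, 1.0]], 'position': [-0.009, -0.751, 0.896], 'rotation': [0.411, -0.15, -0.291, 0.851]} dict_keys(['image', 'intrinsics', 'position', 'rotation'])
{'time': 0.1, 'joint_positions': array([ 1.49566841e+00,  4.07866451e-02,  8.39140163e-02, -4.16086961e-04,
       -1.61549083e+00, -3.33694443e-01]), 'dq': array([-0.00107727, -0.00107068,  0.00358541,  0.002279  ,  0.00127873,
        0.00106948]), 'effort': array([-4.26439627e-03, -3.69342613e+01,  3.48275328e+01,  6.95159733e+00,
       -4.60737632e-03,  1.64205684e-06]), 'tool_pos': array([0.23837204, 0.55042824, 0.30295916]), 'orientation': array([ 9.79182212e-01, -2.02981624e-01, -1.05088632e-04,  8.03820734e-04]), 'wrist_force': array([-0.54608898, -0.05902487, -0.50211175]), 'ft_torque': array([-0.01299365,  0.00514716,  0.0183142 ]), 'grasp_force': 0.0, 'opening': 0.0851573476223479}
```

View pics/top0.png

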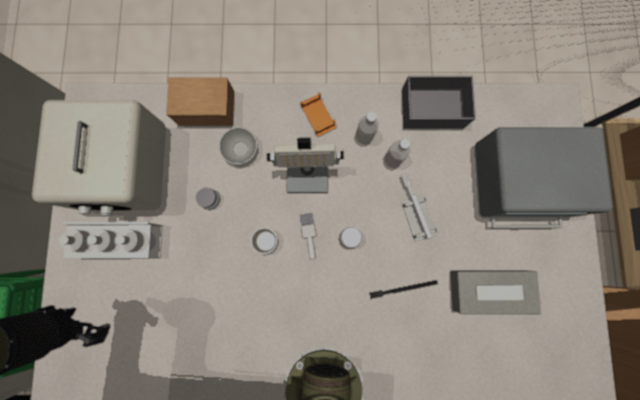

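View pics/side0.png

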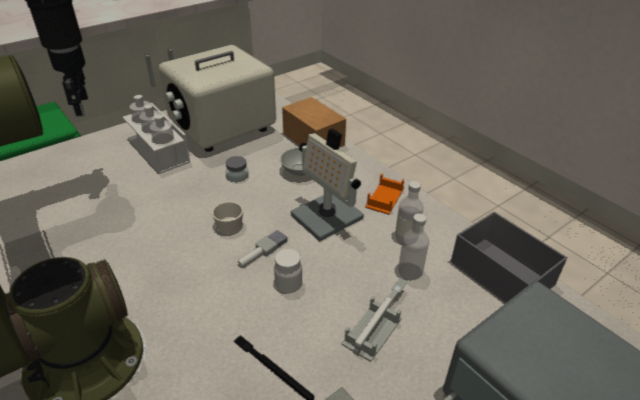

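The top view shows the open pot at (265,242), the lidded jar at (350,237), and the lamp at about (306,158). The white spatula lies on the grey rest at (418,210). Two look-alikes are the black spatula at (404,289) and the orange rest at (319,115). The white spatula on the grey rest and the open, darker-mouthed pot fit the description. I'll confirm this in enlarged crops.

Run:
```python
from h import *
t=cv2.imread('pics/top0.png'); s=cv2.imread('pics/side0.png')
def c(i,x,y,w,h): return cv2.resize(i[y:y+h,x:x+w],(400,300),interpolation=cv2.INTER_CUBIC)
cv2.imwrite('pics/crop1.png',np.vstack([np.hstack([c(t,375,165,100,75),c(s,325,280,100,75)]),np.hstack([c(t,255,130,100,75),c(s,280,120,100,75)])]))
cv2.imwrite('pics/crop2.png',np.hstack([c(t,240,205,60,45),c(s,195,195,60,45)]))
```

```text
(no output)
```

View pics/crop1.png

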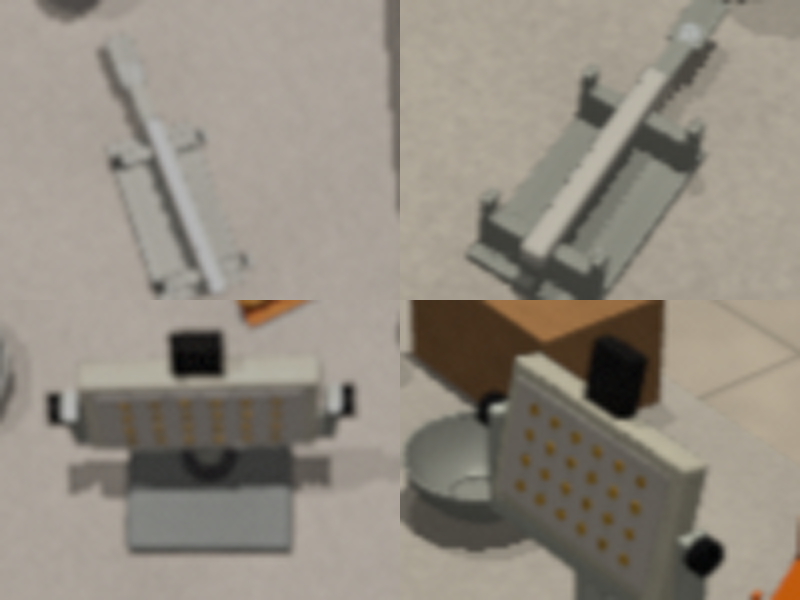

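View pics/crop2.png

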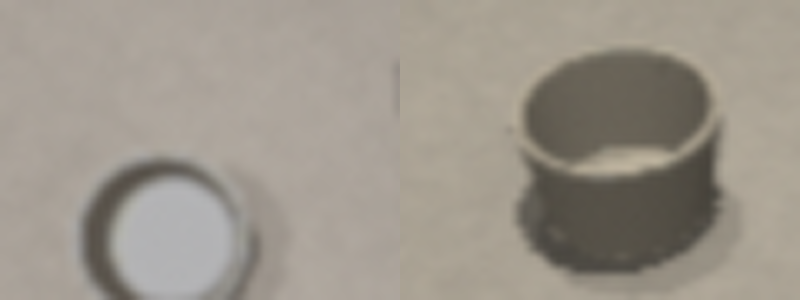

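Run:
```python
from h import *
np.set_printoptions(precision=4,suppress=True)
t,s=load('top'),load('side')
T=lambda x,y,ox,oy,k=4:(ox+x/k-.5+.5/k,oy+y/k-.5+.5/k)
pt=lambda x,y:T(x,y,375,165); ps=lambda x,y:T(x-400,y,325,280)
lt=lambda x,y:T(x,y-300,255,130); ls=lambda x,y:T(x-400,y-300,280,120)
print('spat hend',onz(t,*pt(217,288),.04),'tip',onz(t,*pt(114,40),.034),'junction',onz(t,*pt(152,122),.04))
print('side hend',onz(s,*ps(535,250),.04),'junction',onz(s,*ps(655,72),.04))
for n,a,b in [('far L',(115,160),(588,78)),('far R',(198,136),(693,128)),('near L',(160,287),(488,200)),('near R',(240,262),(598,258))]:
    print(n,tri(t,pt(*a),s,ps(*b)),onz(t,*pt(*a),.04)[:2],onz(s,*ps(*b),.04)[:2])
for n,a,b in [('knobL',(55,409),(491,408)),('knobR',(347,399),(706,555)),('tabTopC',(196,340),(620,347)),('panel TL',(82,376),(537,357)),('panel TR',(320,365),(704,470))]:
    print(n,tri(t,lt(*a),s,ls(*b)))
# pot rim by mask, side ellipse and top
im=cv2.cvtColor(t['image'],cv2.COLOR_RGB2GRAY)
c=cv2.HoughCircles(cv2.resize(im[215:270,235:295],None,fx=8,fy=8,interpolation=cv2.INTER_CUBIC),cv2.HOUGH_GRADIENT,1,80,param1=80,param2=15,minRadius=75,maxRadius=125)
for q in (c[0][:4] if c is not None else []):
    p=T(q[0],q[1],235,215,8); print('pot top',p,q[2]/8,onz(t,*p,.05),'R',q[2]/8*1.097/367.8)
p=T(619-400,113,195,195,400/60);print('pot side',p,onz(s,*p,.05), tri(t,T(165,240,240,205,400/60),s,p))
for q in [(266,266,),(350.5,237)]: print('top simple',onz(t,*q,.05))
```

```text
Traceback (most recent call last):
  File "h.py", line 12, in onz
    p,d=ray(f,u,v); return p+d*(z-p[2])/d[2]
        ~~~^^^^^^^
  File "h.py", line 10, in ray
    return np.array(f["position"]),np.array(f["rotation"])@d
                                   ~~~~~~~~~~~~~~~~~~~~~~~^~
ValueError: matmul: Input operand 1 has a mismatch in its core dimension 0, with gufunc signature (n?,k),(k,m?)->(n?,m?) (size 3 is different from 4)
```

```bash
sed -i 's/np.array(f\["rotation"\])/Rot(f)/' h.py
cat >> h.py <<'E'
from scipy.spatial.transform import Rotation as Rn
def Rot(f): return Rn.from_quat(f["rotation"]).as_matrix()
E
cat > m.py <<'E'
from h import *
np.set_printoptions(precision=4,suppress=True)
t,s=load('top'),load('side')
T=lambda x,y,ox,oy,k=4:(ox+x/k-.5+.5/k,oy+y/k-.5+.5/k)
pt=lambda x,y:T(x,y,375,165); ps=lambda x,y:T(x-400,y,325,280)
lt=lambda x,y:T(x,y-300,255,130); ls=lambda x,y:T(x-400,y-300,280,120)
print('spat hend',onz(t,*pt(217,288),.04),'tip',onz(t,*pt(114,40),.034),'junction',onz(t,*pt(152,122),.04))
print('side hend',onz(s,*ps(535,250),.04),'junction',onz(s,*ps(655,72),.04))
for n,a,b in [('far L',(115,160),(588,78)),('far R',(198,136),(693,128)),('near L',(160,287),(488,200)),('near R',(240,262),(598,258))]:
    print(n,tri(t,pt(*a),s,ps(*b)),onz(t,*pt(*a),.04)[:2],onz(s,*ps(*b),.04)[:2])
for n,a,b in [('knobL',(55,409),(491,408)),('knobR',(347,399),(706,555)),('tabTopC',(196,340),(620,347)),('panel TL',(82,376),(537,357)),('panel TR',(320,365),(704,470))]:
    print(n,tri(t,lt(*a),s,ls(*b)))
im=cv2.cvtColor(t['image'],cv2.COLOR_RGB2GRAY)
c=cv2.HoughCircles(cv2.resize(im[215:270,235:295],None,fx=8,fy=8,interpolation=cv2.INTER_CUBIC),cv2.HOUGH_GRADIENT,1,80,param1=80,param2=15,minRadius=75,maxRadius=125)
for q in (c[0][:4] if c is not None else []):
    p=T(q[0],q[1],235,215,8); print('pot top',p,q[2]/8,onz(t,*p,.05),'R',q[2]/8*1.097/367.8)
p=T(619-400,113,195,195,400/60);print('pot side',p,onz(s,*p,.05), tri(t,T(165,240,240,205,400/60),s,p))
E
python3 m.py
```

```text
spat hend [ 0.4427 -0.3167  0.04  ] tip [ 0.6337 -0.248   0.034 ] junction [ 0.5686 -0.2732  0.04  ]
side hend [ 0.4377 -0.3214  0.04  ] junction [ 0.5639 -0.2757  0.04  ]
far L (array([ 0.5418, -0.2477,  0.0245]), np.float64(0.0008209580011178077)) [ 0.5394 -0.2439] [ 0.5324 -0.2568]
far R (array([ 0.5592, -0.3104,  0.031 ]), np.float64(0.00027441674571039945)) [ 0.5577 -0.3077] [ 0.5534 -0.3151]
near L (array([ 0.4445, -0.2775,  0.0277]), np.float64(0.0010708225415374988)) [ 0.4435 -0.274 ] [ 0.4386 -0.2844]
near R (array([ 0.4636, -0.3386,  0.0301]), np.float64(0.002175602629649409)) [ 0.4621 -0.3349] [ 0.4592 -0.3438]
knobL (array([0.6527, 0.1511, 0.1698]), np.float64(0.003733062803620461))
knobR (array([ 0.6612, -0.0492,  0.1674]), np.float64(0.0015821832522316956))
tabTopC (array([0.6745, 0.0509, 0.2567]), np.float64(0.0026939409905311386))
panel TL (array([0.666 , 0.1257, 0.2152]), np.float64(0.0033915839414448163))
panel TR (array([ 0.6726, -0.0294,  0.2124]), np.float64(6.332967261436071e-05))
pot side (227.42499999999998, 211.52499999999998) [0.4278 0.1719 0.05  ] (array([0.4305, 0.1751, 0.0466]), np.float64(0.002101672118753943))
```

The crops confirm the choices. The white-handled spatula lies on the grey rest with its blade pointing away from the robot, tip at about (403,175). The pot is open, and the lamp tab is at about (304,140). Triangulated heights match the given sizes (tilt axis 0.169 m, rim 0.047 m).

The lamp centre is about (0.657, 0.051, 0.17), with swivel about +2.4° and tilt about -11°. It needs yaw of about -28.4° and tilt of about +25°. I'll move above the tab first.

{"method": "play_rows", "body": {
  "translation": [
    [0.055, -0.062, 0.011],
    [0.055, -0.062, 0.011],
    [0.055, -0.062, 0.011],
    [0.055, -0.062, 0.011],
    [0.055, -0.062, 0.011],
    [0.055, -0.062, 0.011],
    [0.055, -0.062, 0.011],
    [0.055, -0.062, 0.011],
    [0.055, -0.062, 0.011],
    [0.055, -0.062, 0.011],
    [0.055, -0.062, 0.011],
    [0.055, -0.062, 0.011],
    [0.055, -0.062, 0.011],
    [0.055, -0.062, 0.011],
    [0.055, -0.062, 0.011],
    [0.055, -0.062, 0.011],
    [0.055, -0.062, 0.011],
    [0.055, -0.062, 0.011],
    [0.055, -0.062, 0.011],
    [0.055, -0.062, 0.011]
  ],
  "rotation": [
    [0, 0, -0.028],
    [0, 0, -0.028],
    [0, 0, -0.028],
    [0, 0, -0.028],
    [0, 0, -0.028],
    [0, 0, -0.028],
    [0, 0, -0.028],
    [0, 0, -0.028],
    [0, 0, -0.028],
    [0, 0, -0.028],
    [0, 0, -0.028],
    [0, 0, -0.028],
    [0, 0, -0.028],
    [0, 0, -0.028],
    [0, 0, -0.028],
    [0, 0, -0.028],
    [0, 0, -0.028],
    [0, 0, -0.028],
    [0, 0, -0.028],
    [0, 0, -0.028]
  ],
  "fingers": [1, 1, 1, 1, 1, 1, 1, 1, 1, 1, 1, 1, 1, 1, 1, 1, 1, 1, 1, 1]
}}

```text
time: 1.77
tool_pos: [0.6793, 0.0531, 0.3914]
orientation: [0.721, -0.693, -0.0, 0.0]
wrist_force: [0.3, 1.0, 0.2]
opening: 0.0853
grasp_force: 0.0
```

{"method": "play_rows", "body": {
  "translation": [
    [0, 0, 0],
    [0, 0, 0],
    [0, 0, 0],
    [0, 0, 0]
  ],
  "rotation": [
    [0.001, 0.033, 0],
    [0.001, 0.033, 0],
    [0.001, 0.033, 0],
    [0, 0, 0]
  ],
  "fingers": [1, 1, 1, 1]
}}

```text
time: 2.1
tool_pos: [0.6798, 0.0545, 0.388]
orientation: [0.718, -0.689, -0.076, 0.069]
wrist_force: [-0.1, 0.9, -1.0]
opening: 0.0854
grasp_force: 0.0
```

```bash
cat >> h.py <<'E'
def st():
    np.set_printoptions(precision=4,suppress=True)
    s=manip.sense(); R=Rn.from_quat(s['orientation']).as_matrix()
    print('t',round(s['time'],2),'tcp',s['tool_pos'],'grasp',s['tool_pos']+.054*R[:,2],'toolx yaw',np.degrees(np.arctan2(R[1,0],R[0,0])).round(2),'toolz',R[:,2],'tooly',R[:,1],'\nq',s['joint_positions'],'F',s['wrist_force'],'open',s['opening'],'gf',s['grasp_force']); return s
E
python3 - <<'E'
from h import *
st()
for n in("top","side"): grab(n,f"pics/{n}1.png")
t=cv2.imread('pics/top1.png');s=cv2.imread('pics/side1.png')
c=lambda i,x,y:cv2.resize(i[y:y+125,x:x+100],(400,500),interpolation=cv2.INTER_CUBIC)
cv2.imwrite('pics/c3.png',np.hstack([c(t,255,80),c(s,280,70)]))
E
```

```text
t 2.1 tcp [0.6798 0.0545 0.388 ] grasp [0.6688 0.0548 0.3351] toolx yaw -87.73 toolz [-0.2045  0.0055 -0.9788] tooly [-0.9781 -0.0417  0.2041] 
q [ 0.3405  0.4643  0.7597 -0.0833 -2.0575 -0.3313] F [-0.0914  0.8894 -0.9779] open 0.08544136844224004 gf 0.0
```

View pics/c3.png

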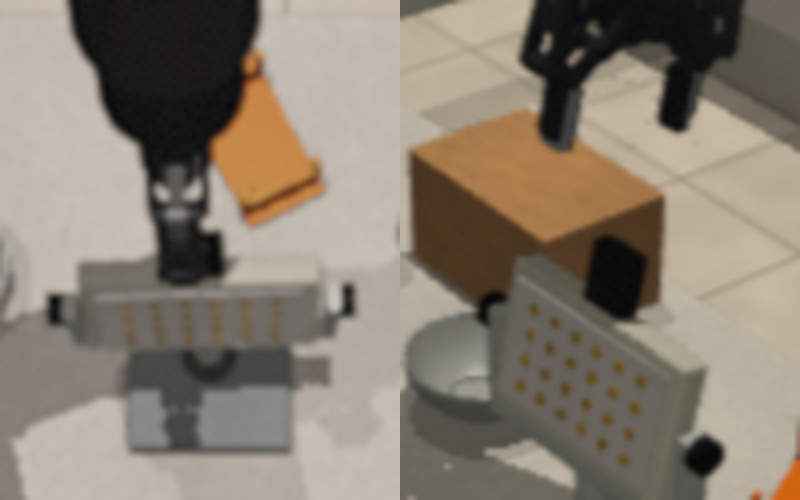

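The open gripper is above the tab and reached the pose. Its closing line lies along the tab's thickness, and the tab sits between the fingers. I'll descend and close.

{"method": "play_rows", "body": {
  "translation": [
    [0.001, -0.001, -0.028],
    [0.001, -0.001, -0.028],
    [0.001, -0.001, -0.028],
    [0.001, -0.001, -0.028],
    [0.001, -0.001, -0.028],
    [0, -0.001, -0.028],
    [0, 0, -0.028],
    [0, 0, -0.028],
    [0, 0, 0],
    [0, 0, 0]
  ],
  "rotation": [
    [0, 0, 0],
    [0, 0, 0],
    [0, 0, 0],
    [0, 0, 0],
    [0, 0, 0],
    [0, 0, 0],
    [0, 0, 0],
    [0, 0, 0],
    [0, 0, 0],
    [0, 0, 0]
  ],
  "fingers": [1, 1, 1, 1, 1, 1, 1, 1, 1, 1]
}}

```text
time: 3.03
tool_pos: [0.68, 0.0523, 0.3023]
orientation: [0.718, -0.689, -0.073, 0.066]
wrist_force: [-0.2, -0.5, -0.1]
opening: 0.0855
grasp_force: 0.0
```

{"method": "play_rows", "body": {
  "translation": [
    [0, 0, 0],
    [0, 0, 0],
    [0, 0, 0],
    [0, 0, 0],
    [0, 0, 0],
    [0, 0, 0],
    [0, 0, 0],
    [0, 0, 0],
    [0, 0, 0],
    [0, 0, 0]
  ],
  "rotation": [
    [0, 0, 0],
    [0, 0, 0],
    [0, 0, 0],
    [0, 0, 0],
    [0, 0, 0],
    [0, 0, 0],
    [0, 0, 0],
    [0, 0, 0],
    [0, 0, 0],
    [0, 0, 0]
  ],
  "fingers": [0.8, 0.6, 0.4, 0.2, 0, 0, 0, 0, 0, 0]
}}

```text
time: 3.87
tool_pos: [0.6806, 0.0523, 0.3025]
orientation: [0.718, -0.689, -0.073, 0.066]
wrist_force: [0.7, 2.0, 0.7]
opening: 0.0151
grasp_force: 59.5
```

Run:
```python
from h import *
s=st()
C=np.array([.657,.051,.17]);rim=np.array([.4295,.1735,.05])
R=Rn.from_quat(s['orientation']).as_matrix()
# head frame from tool: z_h=-toolz, x_h=-tooly
print('C est from tool',s['tool_pos']+.129*R[:,2])
# plan: rotate by yaw then tilt in N steps following head frame
Hx=-R[:,1];psi0=np.arctan2(Hx[1],Hx[0]);th0=np.arctan2(R[0,2]*np.cos(psi0)+R[1,2]*np.sin(psi0),-R[2,2])
d=C-rim; psi1=np.arctan2(d[1],d[0]); th1=np.arctan2(d[2],np.hypot(d[0],d[1]))
print('psi,th deg',np.degrees([psi0,th0,psi1,th1]))
H=lambda a,b:Rn.from_euler('ZY',[a,-b])
v=H(psi0,th0).inv().apply(s['tool_pos']-C); print('offset head',v)
p=s['tool_pos'];q=H(psi0,th0)
for k in range(1,13):
    a=psi0+(psi1-psi0)*k/12;b=th0+(th1-th0)*k/12
    n=C+H(a,b).apply(v); r=(H(a,b)*q.inv()).as_rotvec()
    print(k,((n-p)/.4).round(4),(r/2).round(4)); p,q=n,H(a,b)
```

```text
t 3.87 tcp [0.6806 0.0523 0.3025] grasp [0.67   0.0526 0.2496] toolx yaw -87.66 toolz [-0.1962  0.006  -0.9805] tooly [-0.9797 -0.0428  0.1958] 
q [ 0.3383  0.4125  0.5318 -0.0743 -1.8739 -0.3117] F [0.7361 1.9835 0.6978] open 0.015079278035053446 gf 59.53484773635864
C est from tool [0.6552 0.0531 0.176 ]
psi,th deg [  2.5002 -11.2906 -28.3008  24.9113]
offset head [-0.0028  0.0003  0.1346]
1 [-0.0174 -0.0026  0.0026] [ 0.0006 -0.0263 -0.0224]
2 [-0.0176 -0.001   0.0017] [-0.0006 -0.0263 -0.0224]
3 [-0.0177  0.0005  0.0008] [-0.0018 -0.0263 -0.0224]
4 [-0.0176  0.0021 -0.0001] [-0.003  -0.0262 -0.0224]
5 [-0.0173  0.0037 -0.0011] [-0.0041 -0.026  -0.0224]
6 [-0.0169  0.0052 -0.002 ] [-0.0053 -0.0258 -0.0224]
7 [-0.0163  0.0067 -0.0029] [-0.0065 -0.0255 -0.0224]
8 [-0.0156  0.0081 -0.0038] [-0.0076 -0.0252 -0.0224]
9 [-0.0147  0.0094 -0.0048] [-0.0087 -0.0248 -0.0224]
10 [-0.0138  0.0107 -0.0056] [-0.0098 -0.0244 -0.0224]
11 [-0.0127  0.0119 -0.0065] [-0.0109 -0.024  -0.0224]
12 [-0.0115  0.0129 -0.0074] [-0.012  -0.0235 -0.0224]
```

{"method": "play_rows", "body": {
  "translation": [
    [-0.017, -0.003, 0.003],
    [-0.018, -0.001, 0.002],
    [-0.018, 0.001, 0.001],
    [-0.018, 0.002, 0],
    [-0.017, 0.004, -0.001],
    [-0.017, 0.005, -0.002],
    [-0.016, 0.007, -0.003],
    [-0.016, 0.008, -0.004],
    [-0.015, 0.009, -0.005],
    [-0.014, 0.011, -0.006],
    [-0.013, 0.012, -0.006],
    [-0.011, 0.013, -0.007],
    [0, 0, 0],
    [0, 0, 0],
    [0, 0, 0]
  ],
  "rotation": [
    [0.001, -0.026, -0.022],
    [-0.001, -0.026, -0.022],
    [-0.002, -0.026, -0.023],
    [-0.003, -0.026, -0.022],
    [-0.004, -0.026, -0.022],
    [-0.005, -0.026, -0.023],
    [-0.006, -0.026, -0.022],
    [-0.008, -0.025, -0.022],
    [-0.009, -0.025, -0.023],
    [-0.01, -0.024, -0.022],
    [-0.011, -0.024, -0.023],
    [-0.012, -0.024, -0.023],
    [0, 0, 0],
    [0, 0, 0],
    [0, 0, 0]
  ],
  "fingers": [0, 0, 0, 0, 0, 0, 0, 0, 0, 0, 0, 0, 0, 0, 0]
}}

```text
time: 5.12
tool_pos: [0.6045, 0.0784, 0.2923]
orientation: [-0.502, 0.838, -0.182, 0.116]
wrist_force: [0.7, -4.1, 3.4]
opening: 0.0149
grasp_force: 61.1
```

```bash
cat > lamp.py <<'E'
from h import *
s=st()
C=np.array([.657,.051,.17]);rim=np.array([.4295,.1735,.05])
R=Rn.from_quat(s['orientation']).as_matrix()
d=rim-C;d/=np.linalg.norm(d)
print('light dir from tool',R[:,1],'wanted',d,'err deg',np.degrees(np.arccos(d@R[:,1])), 'C',s['tool_pos']+.129*R[:,2])
r=np.cross(R[:,1],d);print('correct rotvec units',r/2,'shift',np.cross(r,s['tool_pos']-C)/.4)
E
python3 lamp.py
```

```text
t 5.12 tcp [0.6045 0.0784 0.2923] grasp [0.6249 0.0682 0.2434] toolx yaw -118.02 toolz [ 0.3776 -0.1887 -0.9065] tooly [-0.798   0.4303 -0.422 ] 
q [ 0.6107 -0.1803 -0.3313  0.4049 -1.2289 -1.2028] F [ 0.7329 -4.1051  3.4235] open 0.014945150860678937 gf 61.114017963409424
light dir from tool [-0.798   0.4303 -0.422 ] wanted [-0.7986  0.43   -0.4212] err deg 0.05828724997421187 C [0.6532 0.0541 0.1754]
correct rotvec units [0.0001 0.0004 0.0003] shift [ 0.0002 -0.0001  0.0001]
```

The lamp's commanded direction matches. I'll release, back out along the tool axis, and check the image.

{"method": "play_rows", "body": {
  "translation": [
    [0, 0, 0],
    [0, 0, 0],
    [0, 0, 0],
    [0, 0, 0],
    [0, 0, 0],
    [0, 0, 0],
    [-0.012, 0.006, 0.028],
    [-0.012, 0.006, 0.028],
    [-0.012, 0.006, 0.028],
    [-0.012, 0.006, 0.028],
    [-0.012, 0.006, 0.028],
    [-0.012, 0.006, 0.028],
    [-0.012, 0.006, 0.028],
    [-0.012, 0.006, 0.028],
    [0, 0, 0]
  ],
  "rotation": [
    [0, 0, 0],
    [0, 0, 0],
    [0, 0, 0],
    [0, 0, 0],
    [0, 0, 0],
    [0, 0, 0],
    [0, 0, 0],
    [0, 0, 0],
    [0, 0, 0],
    [0, 0, 0],
    [0, 0, 0],
    [0, 0, 0],
    [0, 0, 0],
    [0, 0, 0],
    [0, 0, 0]
  ],
  "fingers": [0.3, 0.5, 0.7, 1, 1, 1, 1, 1, 1, 1, 1, 1, 1, 1, 1]
}}

```text
time: 6.37
tool_pos: [0.5658, 0.099, 0.3844]
orientation: [-0.502, 0.837, -0.182, 0.118]
wrist_force: [-0.0, 0.3, 1.2]
opening: 0.0854
grasp_force: 0.0
```

Run:
```python
from h import *
st()
for n in("top","side"): grab(n,f"pics/{n}2.png")
s=cv2.imread('pics/side2.png');t=cv2.imread('pics/top2.png')
c=lambda i,x,y,w,h:cv2.resize(i[y:y+h,x:x+w],(400,h*400//w),interpolation=cv2.INTER_CUBIC)
cv2.imwrite('pics/c4.png',np.hstack([c(t,260,120,100,140),c(s,280,110,100,140)]))
```

```text
t 6.37 tcp [0.5658 0.099  0.3844] grasp [0.5863 0.089  0.3355] toolx yaw -117.95 toolz [ 0.3804 -0.1855 -0.906 ] tooly [-0.7972  0.4307 -0.4229] 
q [ 0.6961 -0.25   -0.2233  0.4013 -1.4215 -1.2125] F [-0.0481  0.3213  1.2287] open 0.0854461756290006 gf 0.0
```

View pics/c4.png

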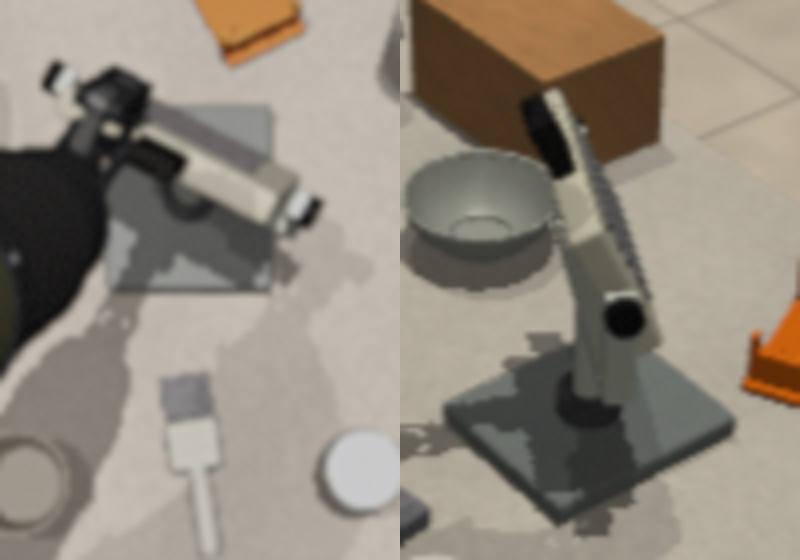

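The lamp face now points towards the pot. In the top crop the knobs at (60,77) and (304,208) give a swivel of about -28°. Next I'll work out the move to the spatula and refine the measurements.

Run:
```python
from h import *
s=st()
t=cv2.imread('pics/top0.png'); k=8
g=cv2.resize(t[165:245,395:440],None,fx=k,fy=k,interpolation=cv2.INTER_CUBIC).min(2)
print(np.percentile(g,[50,90,95,98,100]))
F=load('top')
for th in (175,182,190):
    m=(g>th).astype(np.uint8); cs,_=cv2.findContours(m,0,2); c=max(cs,key=cv2.contourArea)
    b=cv2.boxPoints(cv2.minAreaRect(c))/k+np.array([395,165])-.5
    P=np.array([onz(F,*p,.04)[:2] for p in b]); e=[(np.linalg.norm(P[i]-P[i-1]),i) for i in range(4)]
    L,i=max(e); d=P[i]-P[i-1]; d*=np.sign(d[0]); print(th,'len',L,'wid',min(e)[0],'yaw',np.degrees(np.arctan2(d[1],d[0])),'ctr',P.mean(0),'orig if handle',P.mean(0)+.005*d/L)
ya=np.radians(19.5); Rt=np.array([[-np.cos(ya),-np.sin(ya),0],[-np.sin(ya),np.cos(ya),0],[0,0,-1]]).T
Rt=np.column_stack([[-np.cos(ya),-np.sin(ya),0],[-np.sin(ya),np.cos(ya),0],[0,0,-1]])
r=(Rn.from_matrix(Rt)*Rn.from_quat(s['orientation']).inv()).as_rotvec()
print('det',np.linalg.det(Rt),'rot units',r/2,'trans units',(np.array([.506,-.2935,.25])-s['tool_pos'])/.4)
```

```text
t 6.47 tcp [0.566  0.0989 0.381 ] grasp [0.5863 0.0888 0.332 ] toolx yaw -117.97 toolz [ 0.3769 -0.1865 -0.9073] tooly [-0.7988  0.4304 -0.4203] 
q [ 0.695  -0.2482 -0.2269  0.3996 -1.4195 -1.2124] F [ 0.2066  0.1857 -0.1185] open 0.085632169045784 gf 0.0
[153. 157. 159. 175. 181.]
175 len 0.13132188794818728 wid 0.0061192873932078996 yaw 18.879487732470114 ctr [ 0.506  -0.2956] orig if handle [ 0.5107 -0.294 ]Traceback (most recent call last):
  File "<stdin>", line 8, in <module>
ValueError: max() iterable argument is empty
```

Run:
```python
from h import *
s=manip.sense()
ya=np.radians(19); Rt=np.column_stack([[-np.cos(ya),-np.sin(ya),0],[-np.sin(ya),np.cos(ya),0],[0,0,-1]])
r=(Rn.from_matrix(Rt)*Rn.from_quat(s['orientation']).inv()).as_rotvec()
print('det',np.linalg.det(Rt),'rot units/16',r/2/16,'trans units/16',(np.array([.508,-.295,.25])-s['tool_pos'])/.4/16)
```

```text
det 1.0 rot units/16 [ 0.01027792  0.00933061 -0.02300462] trans units/16 [-0.00906096 -0.06154357 -0.02046142]
```

{"method": "play_rows", "body": {
  "translation": [
    [-0.009, -0.062, -0.02],
    [-0.009, -0.062, -0.02],
    [-0.009, -0.062, -0.02],
    [-0.009, -0.062, -0.02],
    [-0.009, -0.062, -0.02],
    [-0.009, -0.062, -0.02],
    [-0.009, -0.062, -0.02],
    [-0.009, -0.062, -0.02],
    [-0.009, -0.062, -0.02],
    [-0.009, -0.062, -0.02],
    [-0.009, -0.062, -0.02],
    [-0.009, -0.062, -0.02],
    [-0.009, -0.062, -0.02],
    [-0.009, -0.062, -0.02],
    [-0.009, -0.061, -0.02],
    [-0.009, -0.061, -0.02],
    [0, 0, 0],
    [0, 0, 0]
  ],
  "rotation": [
    [0.01, 0.009, -0.023],
    [0.01, 0.009, -0.023],
    [0.01, 0.009, -0.023],
    [0.01, 0.009, -0.023],
    [0.01, 0.009, -0.023],
    [0.01, 0.009, -0.023],
    [0.01, 0.009, -0.023],
    [0.01, 0.009, -0.023],
    [0.01, 0.009, -0.023],
    [0.01, 0.009, -0.023],
    [0.01, 0.009, -0.023],
    [0.01, 0.01, -0.023],
    [0.011, 0.01, -0.023],
    [0.011, 0.01, -0.023],
    [0.011, 0.01, -0.023],
    [0.012, 0.01, -0.023],
    [0, 0, 0],
    [0, 0, 0]
  ],
  "fingers": [1, 1, 1, 1, 1, 1, 1, 1, 1, 1, 1, 1, 1, 1, 1, 1, 1, 1]
}}

```text
time: 7.97
tool_pos: [0.5077, -0.2988, 0.2502]
orientation: [-0.164, 0.986, 0.001, -0.004]
wrist_force: [0.9, 0.2, 0.0]
opening: 0.0852
grasp_force: 0.0
```

Run:
```python
from h import *
s=st()
ya=np.radians(19); Rt=np.column_stack([[-np.cos(ya),-np.sin(ya),0],[-np.sin(ya),np.cos(ya),0],[0,0,-1]])
print((Rn.from_matrix(Rt)*Rn.from_quat(s['orientation']).inv()).as_rotvec()/2,(np.array([.508,-.295,.09])-s['tool_pos'])/.4)
for n in("top","side"): grab(n,f"pics/{n}3.png")
c=lambda i,x,y,w,h:cv2.resize(i[y:y+h,x:x+w],(400,h*400//w),interpolation=cv2.INTER_CUBIC)
t=cv2.imread('pics/top3.png');s=cv2.imread('pics/side3.png')
cv2.imwrite('pics/c5.png',np.vstack([np.hstack([c(t,240,130,120,84),c(s,270,110,120,84)]),np.hstack([c(t,360,165,120,84),c(s,325,270,120,84)])]))
```

```text
t 7.97 tcp [ 0.5077 -0.2988  0.2502] grasp [ 0.5073 -0.2988  0.1962] toolx yaw -161.14 toolz [-0.0073  0.0003 -1.    ] tooly [-0.3232  0.9463  0.0026] 
q [-0.1913  0.0167 -0.037   0.0011 -1.5243 -1.0504] F [0.8967 0.1957 0.032 ] open 0.08524039092662783 gf 0.0
[-0.0001 -0.0036  0.0013] [ 0.0006  0.0095 -0.4004]
```

View pics/c5.png

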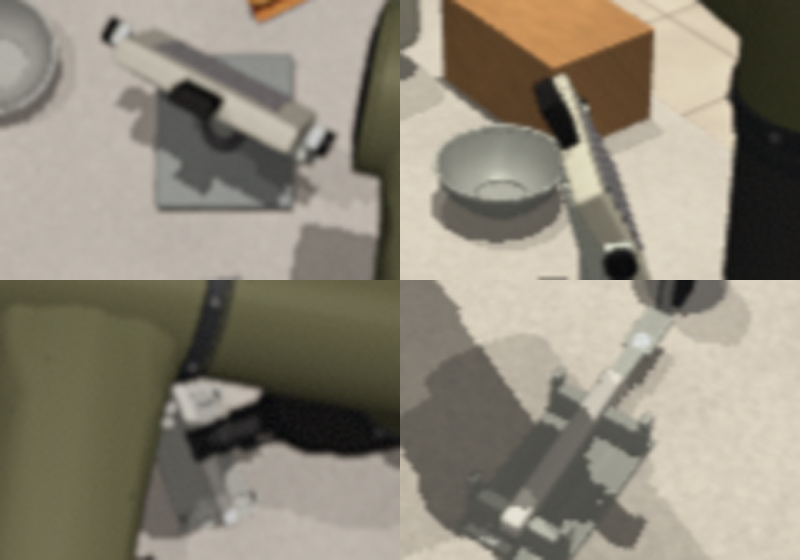

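The lamp holds its aim after release: knobs at crop (117,31) and (322,140) give a swivel of about -28°, and the tab leans towards the pot. The gripper is above the spatula handle, so I'll descend and grip.

{"method": "play_rows", "body": {
  "translation": [
    [0, 0.003, -0.04],
    [0, 0.003, -0.04],
    [0, 0.003, -0.04],
    [0, 0, -0.04],
    [0, 0, -0.04],
    [0, 0, -0.04],
    [0, 0, -0.04],
    [0, 0, -0.04],
    [0, 0, -0.04],
    [0, 0, -0.04],
    [0, 0, 0],
    [0, 0, 0]
  ],
  "rotation": [
    [0, -0.004, 0.001],
    [0, 0, 0],
    [0, 0, 0],
    [0, 0, 0],
    [0, 0, 0],
    [0, 0, 0],
    [0, 0, 0],
    [0, 0, 0],
    [0, 0, 0],
    [0, 0, 0],
    [0, 0, 0],
    [0, 0, 0]
  ],
  "fingers": [1, 1, 1, 1, 1, 1, 1, 1, 1, 1, 1, 1]
}}

```text
time: 9.07
tool_pos: [0.5084, -0.293, 0.0925]
orientation: [-0.167, 0.986, -0.001, 0.002]
wrist_force: [-0.1, -0.3, 0.6]
opening: 0.0853
grasp_force: 0.0
```

Run:
```python
from h import *
st(); t,s=load('top'),load('side')
A=lambda x,y,ox,oy:(ox+x/3.333-.35,oy+y/3.333-.35)
L=tri(t,A(117,31,240,130),t,A(117,31,240,130))[0] if 0 else onz(t,*A(117,31,240,130),.17); R=onz(t,*A(322,140,240,130),.17)
d=L-R; print('C',(L+R)/2,'swivel',np.degrees(np.arctan2(-d[0],d[1])),np.linalg.norm(d))
T,e=tri(t,A(190,91,240,130),s,A(146,80,270,110)); print('tabtop',T,e)
```

```text
t 9.07 tcp [ 0.5084 -0.293   0.0925] grasp [ 0.5086 -0.2931  0.0385] toolx yaw -160.77 toolz [ 0.0034 -0.0011 -1.    ] tooly [-0.3294  0.9442 -0.0021] 
q [-0.1812  0.0818 -0.2619  0.0005 -1.2235 -1.0541] F [-0.0536 -0.3034  0.6239] open 0.0853472707735737 gf 0.0
C [0.659  0.0493 0.17  ] swivel -28.692275600886756 0.19240172046919685
tabtop [0.6272 0.0688 0.2594] 0.006886614861786707
```

Lamp aim measures about -28.7° swivel and about 23° tilt by rough triangulation, against targets of -28.3° and 25°. I'll lower a little and grip the spatula.

{"method": "play_rows", "body": {
  "translation": [
    [0, 0, -0.011],
    [0, 0, 0],
    [0, 0, 0],
    [0, 0, 0],
    [0, 0, 0],
    [0, 0, 0],
    [0, 0, 0],
    [0, 0, 0],
    [0, 0, 0],
    [0, 0, 0],
    [0, 0, 0],
    [0, 0, 0]
  ],
  "rotation": [
    [0, 0, 0],
    [0, 0, 0],
    [0, 0, 0],
    [0, 0, 0],
    [0, 0, 0],
    [0, 0, 0],
    [0, 0, 0],
    [0, 0, 0],
    [0, 0, 0],
    [0, 0, 0],
    [0, 0, 0],
    [0, 0, 0]
  ],
  "fingers": [1, 1, 0.8, 0.6, 0.4, 0.2, 0, 0, 0, 0, 0, 0]
}}

```text
time: 10.07
tool_pos: [0.5086, -0.2939, 0.0885]
orientation: [-0.166, 0.986, -0.001, 0.002]
wrist_force: [-0.2, -0.1, 2.5]
opening: 0.0126
grasp_force: 58.8
```

{"method": "play_rows", "body": {
  "translation": [
    [0, 0, 0.02],
    [0, 0, 0.04],
    [0, 0, 0.04],
    [0, 0, 0.06],
    [-0.02, 0, 0.08],
    [-0.04, 0, 0.08],
    [-0.06, 0, 0.08],
    [-0.08, 0, 0.02],
    [-0.08, 0, 0],
    [-0.08, 0, 0]
  ],
  "rotation": [
    [0, 0, 0],
    [0, 0, 0],
    [0, 0, 0],
    [0, 0, 0],
    [0, 0, 0],
    [0, 0, 0],
    [0, 0, 0],
    [0, 0, 0],
    [0, 0, 0],
    [0, 0, 0]
  ],
  "fingers": [0, 0, 0, 0, 0, 0, 0, 0, 0, 0]
}}

```text
time: 10.9
tool_pos: [0.3632, -0.2937, 0.2573]
orientation: [-0.166, 0.986, -0.001, 0.003]
wrist_force: [0.1, 0.5, -0.6]
opening: 0.0127
grasp_force: 58.5
```

Run:
```python
from h import *
s=st()
t,sd=grab('top','pics/top4.png'),grab('side','pics/side4.png')
R=Rn.from_quat(s['orientation']).as_matrix(); o=s['tool_pos']+.056*R[:,2]
print('pred tip px top/side',proj(t,o-.135*R[:,0]),proj(sd,o-.135*R[:,0]),'handle end',proj(sd,o+.075*R[:,0]))
# pot: refit with Otsu contour in both views
g=cv2.cvtColor(t['image'],cv2.COLOR_RGB2GRAY)
i=sd['image'];cv2.imwrite('pics/c6.png',cv2.resize(cv2.cvtColor(i[100:300,100:400],cv2.COLOR_RGB2BGR),(780,520),interpolation=cv2.INTER_CUBIC))
```

```text
t 10.9 tcp [ 0.3632 -0.2937  0.2573] grasp [ 0.3635 -0.2937  0.2033] toolx yaw -160.84 toolz [ 0.006  -0.0012 -1.    ] tooly [-0.3282  0.9446 -0.0031] 
q [-0.2459 -0.3293 -0.3307 -0.0003 -1.5633 -0.9905] F [ 0.0595  0.4764 -0.6276] open 0.012689437220536684 gf 58.53258490562439
pred tip px top/side [420.2908 214.9925] [359.5261 251.3289] handle end [296.8646 327.0014]
```

View pics/c6.png

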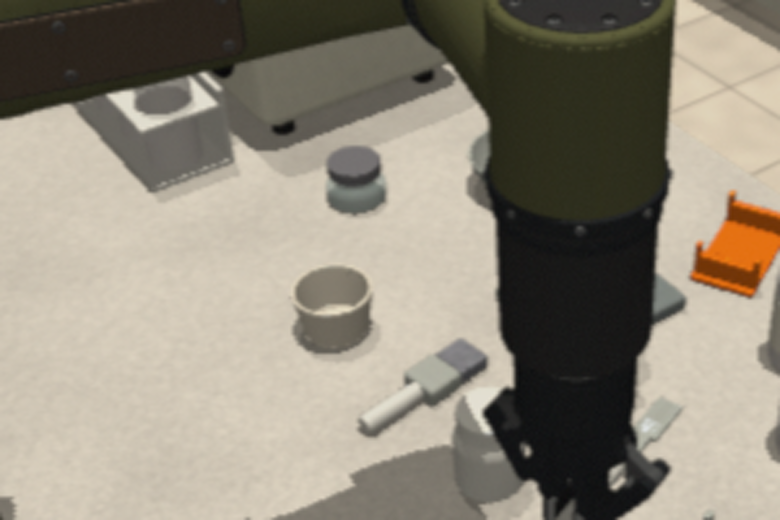

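The spatula is held square: its tip appears at side pixel (359.6,255), against a predicted (359.5,251). The pot and comb are unmoved, with the rim centre still at (227.5,212). Next I'll compute the dip.

Run:
```python
from h import *
s=manip.sense();R=Rn.from_quat(s['orientation']).as_matrix()
a=np.radians(19.2);f=np.radians(40);d=np.array([np.cos(a),np.sin(a),0]);z=np.array([0,0,1.])
X=d*np.cos(f)-z*np.sin(f);Z=d*np.sin(f)+z*np.cos(f);Y=np.cross(Z,X)
tip=np.array([.429,.1735,.02])+.014*d
tcp=tip-.135*X+.0605*Z
print('tcp dip',tcp,'hover d/.4',(tcp+[0,0,.09]-s['tool_pos'])/.4,'rot',(Rn.from_matrix(np.column_stack([-X,Y,-Z]))*Rn.from_quat(s['orientation']).inv()).as_rotvec()/2)
```

```text
tcp dip [0.38128317 0.15688324 0.15312202] hover d/.4 [ 0.0493682   1.12706853 -0.03671479] rot [-0.11364318  0.33330686  0.00046912]
```

{"method": "play_rows", "body": {
  "translation": [
    [0.003, 0.03, 0],
    [0.003, 0.06, 0],
    [0.003, 0.07, 0],
    [0.003, 0.07, 0],
    [0.003, 0.07, 0],
    [0.003, 0.07, 0],
    [0.003, 0.07, 0],
    [0.003, 0.07, 0],
    [0.003, 0.07, 0],
    [0.003, 0.07, 0],
    [0.003, 0.07, 0],
    [0.003, 0.07, 0],
    [0.003, 0.07, 0],
    [0.003, 0.07, 0],
    [0.003, 0.07, 0],
    [0.003, 0.07, 0],
    [0.001, 0.057, -0.02],
    [0, 0, -0.017],
    [0, 0, 0]
  ],
  "rotation": [
    [0, 0, 0],
    [0, 0, 0],
    [0, 0, 0],
    [0, 0, 0],
    [0, 0, 0],
    [0, 0, 0],
    [0, 0, 0],
    [0, 0, 0],
    [0, 0, 0],
    [0, 0, 0],
    [0, 0, 0],
    [0, 0, 0],
    [0, 0, 0],
    [0, 0, 0],
    [0, 0, 0],
    [0, 0, 0],
    [0, 0, 0],
    [0, 0, 0],
    [0, 0, 0]
  ],
  "fingers": [0, 0, 0, 0, 0, 0, 0, 0, 0, 0, 0, 0, 0, 0, 0, 0, 0, 0, 0]
}}

```text
time: 12.58
tool_pos: [0.3834, 0.1578, 0.2397]
orientation: [-0.167, 0.986, -0.002, 0.001]
wrist_force: [-0.7, -0.3, -0.5]
opening: 0.0128
grasp_force: 58.7
```

{"method": "play_rows", "body": {
  "translation": [
    [0, 0, 0],
    [0, 0, 0],
    [0, 0, 0],
    [0, 0, 0],
    [0, 0, 0],
    [0, 0, 0],
    [0, 0, 0],
    [0, 0, 0],
    [0, 0, 0],
    [0, 0, 0],
    [0, 0, 0],
    [0, 0, 0],
    [0, 0, 0]
  ],
  "rotation": [
    [-0.011, 0.033, 0],
    [-0.011, 0.033, 0],
    [-0.011, 0.033, 0],
    [-0.011, 0.033, 0],
    [-0.011, 0.033, 0],
    [-0.011, 0.033, 0],
    [-0.011, 0.033, 0],
    [-0.012, 0.033, 0],
    [-0.012, 0.034, 0],
    [-0.012, 0.034, 0],
    [0, 0, 0],
    [0, 0, 0],
    [0, 0, 0]
  ],
  "fingers": [0, 0, 0, 0, 0, 0, 0, 0, 0, 0, 0, 0, 0]
}}

```text
time: 13.67
tool_pos: [0.3844, 0.1566, 0.2419]
orientation: [-0.156, 0.927, -0.056, -0.336]
wrist_force: [-0.6, -0.1, -0.1]
opening: 0.0133
grasp_force: 58.7
```

Run:
```python
from h import *
s=st();R=Rn.from_quat(s['orientation']).as_matrix()
print('tip',s['tool_pos']+.0605*R[:,2]-.135*R[:,0],'goal',np.array([.429,.1735,.02])+.014*np.array([np.cos(.335),np.sin(.335),0]))
t,sd=grab('top','pics/top5.png'),grab('side','pics/side5.png')
i=sd['image'];cv2.imwrite('pics/c7.png',cv2.resize(cv2.cvtColor(i[130:260,140:340],cv2.COLOR_RGB2BGR),(800,520),interpolation=cv2.INTER_CUBIC))
print(proj(sd,s['tool_pos']+.0605*R[:,2]-.135*R[:,0]))
```

```text
t 13.67 tcp [0.3844 0.1566 0.2419] grasp [0.3517 0.1454 0.2005] toolx yaw -160.86 toolz [-0.6055 -0.2079 -0.7682] tooly [-0.3266  0.9452  0.0016] 
q [ 0.6964  0.0365 -0.0509 -0.273  -2.1276 -2.0013] F [-0.5985 -0.0917 -0.119 ] open 0.013311600573123116 gf 58.72268736362457
tip [0.4458 0.178  0.109 ] goal [0.4422 0.1781 0.02  ]
[230.1877 189.3846]
```

View pics/c7.png

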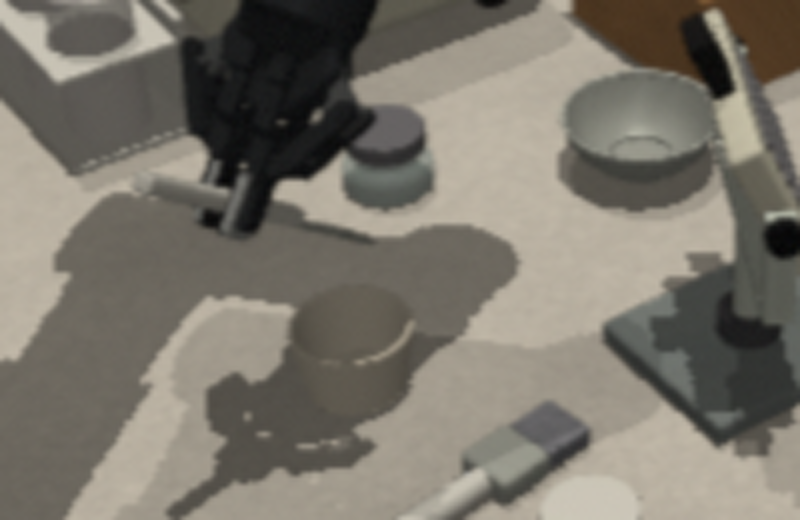

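The blade tip is over the mouth, at about (233,190) against a predicted (230,189). I'll dip, hold briefly and read the pose.

{"method": "play_rows", "body": {
  "translation": [
    [-0.002, 0, -0.022],
    [-0.002, 0, -0.022],
    [-0.002, 0, -0.022],
    [-0.002, 0, -0.022],
    [-0.001, 0, -0.022],
    [0, 0, -0.022],
    [0, 0, -0.022],
    [0, 0, -0.022],
    [0, 0, -0.022],
    [0, 0, -0.022],
    [0, 0, 0],
    [0, 0, 0],
    [0, 0, 0]
  ],
  "rotation": [
    [0, 0, 0],
    [0, 0, 0],
    [0, 0, 0],
    [0, 0, 0],
    [0, 0, 0],
    [0, 0, 0],
    [0, 0, 0],
    [0, 0, 0],
    [0, 0, 0],
    [0, 0, 0],
    [0, 0, 0],
    [0, 0, 0],
    [0, 0, 0]
  ],
  "fingers": [0, 0, 0, 0, 0, 0, 0, 0, 0, 0, 0, 0, 0]
}}

```text
time: 14.85
tool_pos: [0.3807, 0.157, 0.1538]
orientation: [-0.156, 0.927, -0.056, -0.337]
wrist_force: [-0.8, -0.4, -0.2]
opening: 0.0131
grasp_force: 58.7
```

Run:
```python
from h import *
s=st();R=Rn.from_quat(s['orientation']).as_matrix()
print('tip',s['tool_pos']+.0605*R[:,2]-.135*R[:,0])
t,sd=grab('top','pics/top6.png'),grab('side','pics/side6.png')
i=sd['image'];cv2.imwrite('pics/c8.png',cv2.resize(cv2.cvtColor(i[150:260,150:310],cv2.COLOR_RGB2BGR),(800,550),interpolation=cv2.INTER_CUBIC))
```

```text
t 14.85 tcp [0.3807 0.157  0.1538] grasp [0.3479 0.1457 0.1124] toolx yaw -160.82 toolz [-0.6069 -0.2089 -0.7668] tooly [-0.3273  0.9449  0.0016] 
q [ 0.7028  0.0884 -0.1688 -0.2549 -1.9643 -1.9581] F [-0.812  -0.4245 -0.1782] open 0.013129350770051021 gf 58.723554611206055
tip [0.4418 0.1784 0.0208]
```

View pics/c8.png

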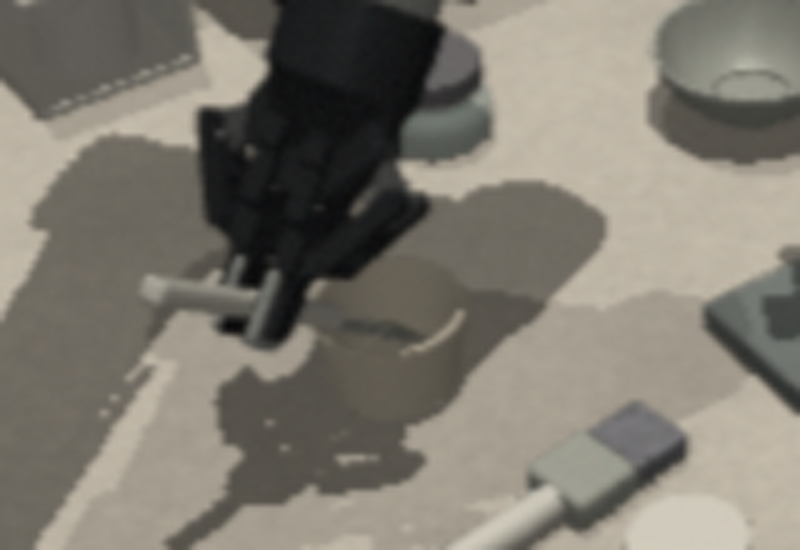

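The blade is inside the pot. Its tip passes behind the near wall at crop (415,335), computed at z 0.021, 29 mm below the rim, with no contact force. I'll raise, level and carry it back.

{"method": "play_rows", "body": {
  "translation": [
    [0, 0, 0.025],
    [0, 0, 0.025],
    [0, 0, 0.025],
    [0, 0, 0.025],
    [0, 0, 0.025],
    [0, 0, 0.025],
    [0, 0, 0.025],
    [0, 0, 0.025],
    [0, 0, 0.025],
    [0, 0, 0.025]
  ],
  "rotation": [
    [0, 0, 0],
    [0, 0, 0],
    [0, 0, 0],
    [0, 0, 0],
    [0, 0, 0],
    [0, 0, 0],
    [0, 0, 0],
    [0, 0, 0],
    [0, 0, 0],
    [0, 0, 0]
  ],
  "fingers": [0, 0, 0, 0, 0, 0, 0, 0, 0, 0]
}}

```text
time: 15.78
tool_pos: [0.3805, 0.1569, 0.2545]
orientation: [-0.156, 0.927, -0.056, -0.337]
wrist_force: [-0.8, 0.9, -0.9]
opening: 0.0125
grasp_force: 58.7
```

{"method": "play_rows", "body": {
  "translation": [
    [0, 0, 0],
    [0, 0, 0],
    [0, 0, 0],
    [0, 0, 0],
    [0, 0, 0],
    [0, 0, 0],
    [0, 0, 0],
    [0, 0, 0],
    [0, 0, 0],
    [0, 0, 0],
    [0, 0, 0]
  ],
  "rotation": [
    [0.011, -0.033, 0],
    [0.011, -0.033, 0],
    [0.011, -0.033, 0],
    [0.011, -0.033, 0],
    [0.011, -0.033, 0],
    [0.011, -0.033, 0],
    [0.011, -0.033, 0],
    [0.012, -0.033, 0],
    [0.012, -0.034, 0],
    [0.012, -0.034, 0],
    [0, 0, 0]
  ],
  "fingers": [0, 0, 0, 0, 0, 0, 0, 0, 0, 0, 0]
}}

```text
time: 16.7
tool_pos: [0.3797, 0.1565, 0.2547]
orientation: [-0.166, 0.986, 0.0, 0.004]
wrist_force: [0.3, 0.4, 0.2]
opening: 0.0129
grasp_force: 58.7
```

{"method": "play_rows", "body": {
  "translation": [
    [-0.003, -0.03, 0],
    [-0.003, -0.06, 0],
    [-0.003, -0.07, 0],
    [-0.003, -0.07, 0],
    [-0.003, -0.07, 0],
    [-0.003, -0.07, 0],
    [-0.003, -0.07, 0],
    [-0.003, -0.07, 0],
    [-0.003, -0.07, 0],
    [-0.003, -0.07, 0],
    [-0.003, -0.07, 0],
    [-0.003, -0.07, 0],
    [-0.003, -0.07, 0],
    [-0.003, -0.07, 0],
    [-0.003, -0.07, 0],
    [-0.003, -0.07, 0],
    [0, -0.057, 0],
    [0, 0, 0],
    [0, 0, 0]
  ],
  "rotation": [
    [0, 0, 0],
    [0, 0, 0],
    [0, 0, 0],
    [0, 0, 0],
    [0, 0, 0],
    [0, 0, 0],
    [0, 0, 0],
    [0, 0, 0],
    [0, 0, 0],
    [0, 0, 0],
    [0, 0, 0],
    [0, 0, 0],
    [0, 0, 0],
    [0, 0, 0],
    [0, 0, 0],
    [0, 0, 0],
    [0, 0, 0],
    [0, 0, 0],
    [0, 0, 0]
  ],
  "fingers": [0, 0, 0, 0, 0, 0, 0, 0, 0, 0, 0, 0, 0, 0, 0, 0, 0, 0, 0]
}}

```text
time: 18.28
tool_pos: [0.3605, -0.2951, 0.2527]
orientation: [-0.164, 0.987, 0.001, 0.001]
wrist_force: [0.5, 0.0, -0.8]
opening: 0.0128
grasp_force: 58.8
```

```bash
cat > back.py <<'E'
from h import *
s=st(); print('to pick /.4',(np.array([.5086,-.2939,.0885])-s['tool_pos'])/.4,'rot',(Rn.from_quat([-.1664,.986,-.001,.002])*Rn.from_quat(s['orientation']).inv()).as_rotvec()/2)
E
python3 back.py
```

```text
t 18.28 tcp [ 0.3605 -0.2951  0.2527] grasp [ 0.3606 -0.295   0.1987] toolx yaw -161.16 toolz [ 0.0007  0.0017 -1.    ] tooly [-0.3229  0.9464  0.0013] 
q [-0.2517 -0.3279 -0.3374 -0.0018 -1.561  -0.9903] F [ 0.5204  0.0129 -0.8452] open 0.01279699545626712 gf 58.799505829811096
to pick /.4 [ 0.3702  0.003  -0.4105] rot [-0.0015 -0.0018  0.0028]
```

{"method": "play_rows", "body": {
  "translation": [
    [0.05, 0.001, 0],
    [0.07, 0.001, 0],
    [0.07, 0.001, 0],
    [0.07, 0, 0],
    [0.06, 0, 0],
    [0.05, 0, 0],
    [0, 0, -0.04],
    [0, 0, -0.05],
    [0, 0, -0.05],
    [0, 0, -0.05],
    [0, 0, -0.05],
    [0, 0, -0.05],
    [0, 0, -0.04],
    [0, 0, -0.03],
    [0, 0, 0],
    [0, 0, 0]
  ],
  "rotation": [
    [-0.001, -0.001, 0.001],
    [0, 0, 0],
    [0, 0, 0],
    [0, 0, 0],
    [0, 0, 0],
    [0, 0, 0],
    [0, 0, 0],
    [0, 0, 0],
    [0, 0, 0],
    [0, 0, 0],
    [0, 0, 0],
    [0, 0, 0],
    [0, 0, 0],
    [0, 0, 0],
    [0, 0, 0],
    [0, 0, 0]
  ],
  "fingers": [0, 0, 0, 0, 0, 0, 0, 0, 0, 0, 0, 0, 0, 0, 0, 0]
}}

```text
time: 19.62
tool_pos: [0.5092, -0.2924, 0.1094]
orientation: [-0.167, 0.986, -0.001, 0.002]
wrist_force: [0.3, 0.8, 0.0]
opening: 0.0128
grasp_force: 58.9
```

```bash
python3 back.py
```

```text
t 19.62 tcp [ 0.5092 -0.2924  0.1094] grasp [ 0.5095 -0.2925  0.0554] toolx yaw -160.83 toolz [ 0.0049 -0.0021 -1.    ] tooly [-0.3284  0.9445 -0.0036] 
q [-0.1794  0.0676 -0.2449  0.0013 -1.2531 -1.0572] F [0.3492 0.7712 0.0235] open 0.012759993873762398 gf 58.85531008243561
to pick /.4 [-0.0015 -0.0038 -0.0522] rot [ 0.0004  0.0003 -0.0001]
```

{"method": "play_rows", "body": {
  "translation": [
    [-0.001, -0.002, -0.015],
    [-0.001, -0.002, -0.015],
    [0, 0, -0.01],
    [0, 0, -0.007],
    [0, 0, -0.003],
    [0, 0, 0],
    [0, 0, 0]
  ],
  "rotation": [
    [0, 0, 0],
    [0, 0, 0],
    [0, 0, 0],
    [0, 0, 0],
    [0, 0, 0],
    [0, 0, 0],
    [0, 0, 0]
  ],
  "fingers": [0, 0, 0, 0, 0, 0, 0]
}}

```text
time: 20.2
tool_pos: [0.5085, -0.2943, 0.0896]
orientation: [-0.166, 0.986, -0.002, 0.003]
wrist_force: [0.8, 0.0, -0.4]
opening: 0.0131
grasp_force: 58.9
```

```bash
python3 back.py
```

```text
t 20.2 tcp [ 0.5085 -0.2943  0.0896] grasp [ 0.5089 -0.2945  0.0356] toolx yaw -160.85 toolz [ 0.0064 -0.0026 -1.    ] tooly [-0.328   0.9447 -0.0045] 
q [-0.183   0.0841 -0.2655  0.0014 -1.2144 -1.0541] F [ 0.7706  0.0451 -0.4425] open 0.013064171998899652 gf 58.85435879230499
to pick /.4 [ 0.0002  0.0011 -0.0028] rot [0.0006 0.0011 0.0001]
```

{"method": "play_rows", "body": {
  "translation": [
    [0, 0, -0.003],
    [0, 0, 0],
    [0, 0, 0],
    [0, 0, 0],
    [0, 0, 0],
    [0, 0, 0],
    [0, 0, 0],
    [0, 0, 0],
    [0, 0, 0],
    [0, 0, 0],
    [0, 0, 0.02],
    [0, 0, 0.03],
    [0, 0, 0.04],
    [0, 0, 0.05],
    [0, 0, 0.06],
    [0, 0, 0.08],
    [0, 0, 0.08],
    [0, 0, 0.08]
  ],
  "rotation": [
    [0, 0, 0],
    [0, 0, 0],
    [0, 0, 0],
    [0, 0, 0],
    [0, 0, 0],
    [0, 0, 0],
    [0, 0, 0],
    [0, 0, 0],
    [0, 0, 0],
    [0, 0, 0],
    [0, 0, 0],
    [0, 0, 0],
    [0, 0, 0],
    [0, 0, 0],
    [0, 0, 0],
    [0, 0, 0],
    [0, 0, 0],
    [0, 0, 0]
  ],
  "fingers": [0, 0, 0.2, 0.3, 0.4, 0.6, 0.8, 1, 1, 1, 1, 1, 1, 1, 1, 1, 1, 1]
}}

```text
time: 21.7
tool_pos: [0.5081, -0.2943, 0.2675]
orientation: [-0.166, 0.986, -0.002, 0.004]
wrist_force: [0.8, -0.7, 0.0]
opening: 0.0854
grasp_force: 0.0
```

{"method": "play_rows", "body": {
  "translation": [
    [-0.03, -0.06, 0.03],
    [-0.03, -0.08, 0.03],
    [-0.03, -0.08, 0.03],
    [-0.03, -0.08, 0.02],
    [-0.03, -0.08, 0],
    [-0.03, -0.08, 0],
    [-0.03, -0.08, 0],
    [-0.03, -0.08, 0],
    [0, 0, 0],
    [0, 0, 0]
  ],
  "rotation": [
    [0, 0, 0],
    [0, 0, 0],
    [0, 0, 0],
    [0, 0, 0],
    [0, 0, 0],
    [0, 0, 0],
    [0, 0, 0],
    [0, 0, 0],
    [0, 0, 0],
    [0, 0, 0]
  ],
  "fingers": [1, 1, 1, 1, 1, 1, 1, 1, 1, 1]
}}

```text
time: 22.53
tool_pos: [0.4112, -0.5438, 0.3087]
orientation: [-0.165, 0.986, -0.002, 0.003]
wrist_force: [-1.3, -0.5, -0.1]
opening: 0.085
grasp_force: 0.0
```

Run:
```python
from h import *
st()
t0=cv2.imread('pics/top0.png').astype(int);s0=cv2.imread('pics/side0.png').astype(int)
t,s=grab('top','pics/top9.png'),grab('side','pics/side9.png')
for nm,a,f,boxes in(('top',t0,t,dict(spat=(395,165,445,245),pot=(245,225,285,260),jar=(335,222,365,252),comb=(298,208,320,260))),('side',s0,s,dict(spat=(335,280,412,362),pot=(205,195,250,240),jar=(270,245,305,295),comb=(235,228,292,268)))):
    b=f['image'][:,:,::-1].astype(int)
    for k,(x0,y0,x1,y1) in boxes.items():
        A=a[y0:y1,x0:x1].mean(2).astype(np.float32);B=b[y0:y1,x0:x1].mean(2).astype(np.float32)
        sh,r=cv2.phaseCorrelate(A,B,cv2.createHanningWindow(A.shape[::-1],cv2.CV_32F)); print(nm,k,'shift',np.round(sh,2),'resp',round(r,2),'absdiff',np.abs(A-B).mean().round(1))
g=cv2.resize(t['image'][165:245,395:440],None,fx=8,fy=8,interpolation=cv2.INTER_CUBIC).min(2)
c=max(cv2.findContours((g>172).astype(np.uint8),0,2)[0],key=cv2.contourArea,default=None)
if c is not None:print(cv2.minAreaRect(c))
```

```text
t 22.53 tcp [ 0.4112 -0.5438  0.3087] grasp [ 0.4115 -0.5439  0.2547] toolx yaw -161.02 toolz [ 0.006  -0.0025 -1.    ] tooly [-0.3252  0.9457 -0.0043] 
q [-0.6316  0.2564  0.3335 -0.0015 -1.6415 -0.6081] F [-1.271  -0.5215 -0.1048] open 0.08504952681109955 gf 0.0
top spat shift [-0.07  0.12] resp 0.4 absdiff 8.3
top pot shift [ 0.01 -0.01] resp 0.96 absdiff 11.2
top jar shift [-0.09 -0.06] resp 0.93 absdiff 4.3
top comb shift [-0.05 -0.01] resp 0.93 absdiff 11.2
side spat shift [ 0.1  -0.01] resp 0.79 absdiff 43.2
side pot shift [0.47 0.52] resp 1.0 absdiff 17.8
side jar shift [-0.07  0.1 ] resp 0.95 absdiff 49.9
side comb shift [ 0.07 -0.03] resp 1.0 absdiff 55.6
((174.67042541503906, 305.9744873046875), (151.1455535888672, 29.08491325378418), 68.60710906982422)
```

Run:
```python
from h import *
np.set_printoptions(precision=4,suppress=True)
t,s=load('top'),load('side'); c={}
for n,f,(x0,y0,x1,y1) in(('top',t,(262,130,350,185)),('side',s,(300,120,365,205))):
    m=(f['image'][y0:y1,x0:x1].max(2)<55).astype(np.uint8)
    N,_,S,Ce=cv2.connectedComponentsWithStats(m)
    for i in range(1,N):
        if S[i,4]>12: print(n,S[i],Ce[i]+[x0,y0])
C=np.array([.657,.051,.17])
for th in (20,25,30):
    H=Rn.from_euler('ZY',[-28.3,-th],degrees=True); q=lambda v:C+H.apply(v)
    for nm,f in(('top',t),('side',s)):
        P=np.array([proj(f,q([x,y,z])) for x in(-.008,.008) for y in(-.018,.018) for z in(.050,.091)])
        print(th,nm,'tab bbox',P.min(0),P.max(0),'knobs',proj(f,q([0,.1,0])),proj(f,q([0,-.1,0])))
```

```text
top [ 28  25  24  20 170] [300.8824 163.9235]
side [   0    0   65   34 1333] [328.8852 130.3938]
side [31 65 10 10 70] [335.6286 189.3143]
20 top tab bbox [289.6142 150.8766] [308.2142 163.785 ] knobs [272.8169 139.2302] [337.0048 172.8192]
20 side tab bbox [312.1306 129.8054] [326.467 153.492] knobs [321.6457 142.0162] [336.3528 187.9256]
25 top tab bbox [288.3687 152.3933] [307.4362 166.5627] knobs [272.8169 139.2302] [337.0048 172.8192]
25 side tab bbox [309.2092 130.9096] [324.6861 154.4292] knobs [321.6457 142.0162] [336.3528 187.9256]
30 top tab bbox [287.2185 153.9121] [306.6833 169.2592] knobs [272.8169 139.2302] [337.0048 172.8192]
30 side tab bbox [306.438  132.2404] [322.9463 155.4684] knobs [321.6457 142.0162] [336.3528 187.9256]
```

The projected tab and knob positions for 25° agree with what was seen in both views, within about 2°. The spatula, pot, jar and brush are back at or still in their starting pixels. I'll hand in.

```bash
python3 -c "
from plant import manip
print(manip.hand_in())"
```

```text
the job is handed in; nothing more can be done
None
```

I handed the job in at about 22.6 s. The lamp points at the pot's mouth to within about 2° by image check, the spatula tip was dipped about 29 mm below the rim, and the spatula is back on both bars. The pot, jar and brush showed no movement beyond half a pixel.

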